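# Lock the keyhole brush rest onto its base

## Task

The steel brush rest is stored under the low paper shelf with only its tongue and wooden pull sticking out. Draw it out from under the shelf and fit it on the wooden base: tongue between the two guide blocks, both screw heads up through the round ends of its keyholes, then slid towards the guide blocks until it is fully home with the narrow slots locked under the heads. Leave it lying flat and let go, without disturbing the other things on the table.

Things in the scene. Friction and masses are not known exactly. Their poses are not given: they have to be found in the camera images.
- rest_ridge (a point): The brush rest, loose: steel plate 180 x 56 x 5 mm, about 0.3 kg, first lying on the table under the shelf. The point is the plate's middle, 22 mm above its underside, in its wooden ridge: an upright bar 66 mm long (x), 14 mm thick (y), from 5 to 40 mm above the underside, the top 9 mm cut into teeth; pinch it across y. x runs along the plate to the tongue, z up. Two keyholes on the centre line.
- rest_pull (a point): Centre of the wooden pull on the rest's tongue, 135 mm along x from rest_ridge, 14 mm above the underside; same axes. A block 30 mm long (x), 14 mm thick (y), from 5 to 23 mm above the underside. The tongue is 16 mm wide and reaches from x = 90 to 155 mm. At the other end (x = -88 mm) the plate is folded up 30 mm. The centre of mass is at about x = 4 mm from rest_ridge. At first the pull is about 40 mm out in front of the shelf's edge.
- keyhole_rear (a point): Centre of the round end (22 mm wide) of the rest's rear keyhole, at x = -52 mm from rest_ridge, on the plate's top face, 5 mm above the underside. Its narrow slot, 10 mm wide, runs towards -x (away from the tongue): a screw shank travels 20 mm from this point to the slot's closed end.
- keyhole_front (a point): The same for the rest's front keyhole, at x = +66 mm from rest_ridge.
- base_home (a point): Point on the top of the fixed wooden base board (290 x 100 mm, 12 mm thick; the point is 12 mm above the table). When the rest is fully home, rest_ridge lies 22 mm above this point and the x axes agree. x runs along the board to the guide blocks, y across, z up. The rest goes down with its middle at x = -20 mm, then slides 20 mm along +x.
- screw_rear (a point): Top centre of the head of the fixed upright screw at x = -72 mm from base_home, 13 mm above the board. The head is 15 mm across and 5 mm thick, with 8 mm of free height under it; the shank is 6 mm thick.
- screw_front (a point): The same for the other screw, at x = +46 mm from base_home.
- guide_mid (a point): Point midway between the tops of the base's two fixed guide blocks, at x = 132 mm from base_home. Each block is 64 mm long (x), 16 mm thick and 30 mm high above the board; the gap between them is 30 mm, for the tongue with its pull: no room for fingers beside the pull there.
- shelf_mouth (a point): Middle of the front edge of the fixed low wooden paper shelf, at table height; x points out of the open front, y along the edge. Inside 124 mm wide, 60 mm high, 210 mm deep. Top face 72 mm above the table, with a paper stack on its rear part up to 90 mm high.
- bowl_c (a point): Bystander, not to be disturbed: clear plastic water bowl, 170 mm across, 60 mm high. The point is on it, 30 mm above its underside.
- dish_c (a point): Bystander, not to be disturbed: white china dish, 100 mm across, 18 mm high. The point is on it, 9 mm above its underside.
- jar_c (a point): Bystander, not to be disturbed: amber glass jar with a steel cap, 56 mm across, 75 mm high. The point is on it, 37.5 mm above its underside.
- tube_c (a point): Bystander, not to be disturbed: white paint tube with a black cap, lying, 107 x 26 x 18 mm. The point is on it, 9 mm above its underside.
- ink_c (a point): Bystander, not to be disturbed: small black ink bottle, 44 mm across, 60 mm high. The point is on it, 30 mm above its underside.
- weight_c (a point): Bystander, not to be disturbed: brass paperweight bar, 110 x 26 x 18 mm. The point is on it, 9 mm above its underside.
- brush_c (a point): Bystander, not to be disturbed: thin wooden brush lying, 205 mm long, 10 mm thick. The point is on it, 4.5 mm above its underside.

How it is judged:
By the outcome, as a careful person would: the job done as asked, in the order asked, and still so for the second after the job is handed in, with the robot touching nothing.
It also fails if it takes over 53 s, if anything falls off the work surface, if the arm or the gripper's body presses on something with over 40 N, if the wrist force passes 120 N, or if a joint passes its speed limit or range.

## Robot

A 6-joint arm with a two-finger parallel gripper is mounted at the origin on the work surface. World frame = base frame: x ahead of the robot, y to its left, z up, the work surface at z = 0. Lengths are in m, angles in rad, forces in N, time in s.
With the tool pointing down it reaches from about 0.3 to 0.75 m from the base axis. Payload 8.5 kg.
Tool frame: the origin (TCP) lies midway between the tips of the shut fingers; the grasp point (between the pads) lies manip.hold_point_z behind it (manip.hold_point_z is the distance from the TCP to the grasp point, in m); z points along the fingers, y is the line along which they close (so a half turn about z gives the same grasp; the last joint's range is limited). The gripper opens to 85 mm and grips with 20 to 120 N. Pads are 22 mm wide; open, the fingers measure 114 mm over their backs; the gripper's body (76 mm by 85 mm) begins 54 mm behind the grasp point. The pads swing forward as they close: fully open they stand 13 mm farther back than shut.
Start: joints at [-1.343, 0.381, 1.297, -0, 1.464, -0.215], TCP at [0.236, -0.497, 0.231] pointing down, gripper open.
Joint ranges: [-3.11, 3.11], [-0.89, 2.33], [0.22, 2.48], [-1.42, 4.56], [0.17, 2.85], [-2.88, 2.88]. Speed limits (rad/s): [2.39, 2.39, 3.14, 3.14, 3.14, 3.14].

## Interface

Orientations are given as a rotation vector (axis times angle).
In Python, from plant import get_obs, cams, manip gives the robot as it stands.
- The arm moves only by the tool drive_tool, never from a script. Its argument "deltas" is a list of rows, each a list of 4 numbers: the shift along the tool's x, y, z each as a share of 400 mm, from -1 to 1, then the turn about the tool's z as a share of 120 degrees, from -1 to 1. In form: [[x, y, z, yaw], ...]. A call has 1 to 20 rows; each row is the pose to reach, as a shift and turn from the pose commanded when the call began, along the tool's axes at that moment; what a row does not reach only later rows make up. A row lasts 1/10 s, in which the tool goes at most 50 mm and 8.59 degrees, less where a joint would pass 70% of its speed; a pose out of reach is approached as far as the arm can. A call with a number of a shift or a turn outside -1 to 1 is refused whole. A call with a gripper value outside its range is refused whole. "fingers" is the closure, from 0 (fully open) to 1 (shut), set as the call begins (left out, the last holds). The fingers move at their own pace and stop on an object; "grip_force" is the grip in N (left out, the last holds). Time passes only in rows, so rows that repeat a pose let the fingers close. It gives the time, the measured TCP pose, the force, the opening and the grip force at its end, in the units of the state.
- get_obs(): the state, without advancing time (a new reading comes with each control period).
- cams.get_image(name): name is "scene" or "top" or "wrist"; returns (picture, depth): 420x560x3 uint8, red, green, blue; 420x560 float32, m along the optical axis (not along the pixel's ray), 0 where there is no reading.
- cams.calibration(name): a dict with "fx", "fy", "cx", "cy" (pixels), "extrinsics" (4x4, takes a point from camera to world coordinates). Camera axes: x right, y up, looking along -z (the intrinsics and any distortion apply to the point x, -y, -z); pixel columns grow to the right and rows downward; lengths in m; the calibration is good to about 2 mm. The wrist camera is an equidistant fisheye: a pixel r from the principal point sees the ray r / f radians off the axis. A picture is of the moment at which its call begins: read the wrist's pose just before it. calibration takes no time and is no camera call; for the wrist camera it gives the pose at the moment of the call.
- manip.sign_off(): hands the job in; it is judged then, once.
The state is a dict: "time_s": time; "joint_positions": joint angles; "dq": joint speeds; "joint_torque": joint torques, N m; "eef_pos": TCP position; "eef_rot": TCP orientation; "ft_force": force on the tool from outside, world axes, zero at the start; "wrist_torque": the same for the moment, N m; "opening": finger opening in m; "finger_force": force on a finger pad.
Only numpy, scipy, OpenCV 4.12 (cv2) and the standard library are available. Lean on these libraries where they do the work, as an engineer would, in place of code of your own. Each camera call takes 0.05 s, during which the arm holds its last target. There are 200 camera calls.

## Working session

There is one attempt and no reset: what is moved stays moved. The work goes in short steps, Python scripts to look and compute and a tool call to move; the robot and the scene stay as the last step left them, time stands still between calls to the robot, and variables do not carry over. Pictures are saved under pics/ and viewed, at most 10 in all, crops included, and the job is handed in when it is done.

Besides the shell and the picture viewer there is one more tool, called as name(argument=value, ...), one argument or row to a line, values as JSON. drive_tool: Moves the arm, as the interface text tells. Its arguments: {"type":"object","properties":{"deltas":{"type":"array"},"fingers":{"type":"number"},"grip_force":{"type":"number"}},"required":["deltas"]}

```bash
mkdir -p pics; ls
python3 - <<'E'
from plant import get_obs,cams,manip
import cv2,numpy as np
print(get_obs()); print(manip.hold_point_z)
for n in ["top","scene"]:
    im,d=cams.get_image(n); np.savez(n+'.npz',im=im,d=d)
    cv2.imwrite(f'pics/{n}0.png',cv2.cvtColor(im,cv2.COLOR_RGB2BGR)); print(n,cams.calibration(n))
E
```

```text
pics
{'time_s': 0.0, 'joint_positions': array([-1.34331653e+00,  3.81227896e-01,  1.29828986e+00,  2.38120621e-05,
        1.46356402e+00, -2.15339410e-01]), 'dq': array([-2.52233590e-03,  3.64193933e-04, -7.93930693e-05, -1.29860600e-03,
        8.46435427e-04,  1.35772740e-04]), 'joint_torque': array([-1.00928526e-03, -4.48464060e+01, -2.31277120e+01, -2.68344284e-04,
        4.73734035e-03, -1.16209711e-05]), 'eef_pos': array([ 0.23558534, -0.49666807,  0.23068483]), 'eef_rot': array([-3.06345081e+00, -6.89578586e-01, -2.29757898e-05]), 'ft_force': array([-0.37710291, -0.82651   ,  0.72025508]), 'wrist_torque': array([ 0.0056011 , -0.05452929, -0.01606719]), 'finger_force': 0.0, 'opening': 0.08547861809218317}
0.0187
top {'fx': 409.4443426984197, 'fy': 409.4443426984197, 'cx': 271.54699348257896, 'cy': 205.2610443577848, 'extrinsics': array([[ 0.04006564,  0.97280824, -0.22812028,  0.30434649],
       [-0.99918568,  0.03791774, -0.01379242,  0.04940686],
       [-0.00476757,  0.22848712,  0.97353526,  1.03834569],
       [ 0.        ,  0.        ,  0.        ,  1.        ]])}
scene {'fx': 387.6433334477694, 'fy': 387.6433334477694, 'cx': 287.5443638291473, 'cy': 205.26752684751665, 'extrinsics': array([[ 0.3947318 , -0.7444035 ,  0.53856312,  1.13170118],
       [ 0.91866687,  0.32960607, -0.21774071, -0.1804156 ],
       [-0.01542672,  0.58070928,  0.81396483,  0.96786808],
       [ 0.        ,  0.        ,  0.        ,  1.        ]])}
```

View pics/top0.png

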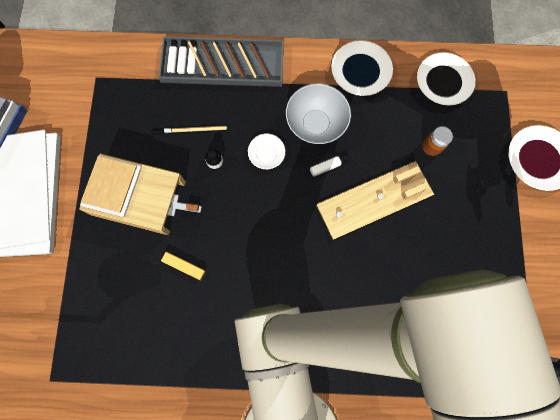

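View pics/scene0.png

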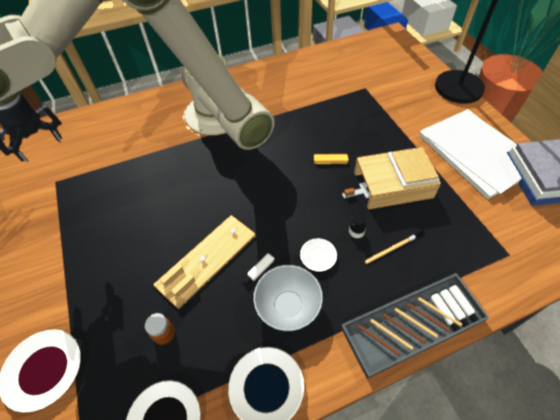

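The top view shows the shelf at left (80–185, 155–232) with the pull at about (190, 208). The base is at (375, 200), with screws at about (338, 213) and (380, 197) and guide blocks at about (410, 182). The scene view agrees. Next I zoom in and measure.

```bash
cat > h.py <<'E'
import numpy as np,cv2
from plant import get_obs,cams,manip
from scipy.spatial.transform import Rotation as R
def ray(cal,u,v,fish=False):
    x=(u-cal['cx'])/cal['fx'];y=(v-cal['cy'])/cal['fy']
    if fish:
        r=np.hypot(x,y);k=np.tan(r)/r if r>1e-9 else 1;x,y=x*k,y*k
    E=np.array(cal['extrinsics']);return E[:3,3],E[:3,:3]@np.array([x,-y,-1.])
def plane(cal,u,v,z,fish=False):
    o,d=ray(cal,u,v,fish);return o+d*(z-o[2])/d[2]
def tool(target):  # world target -> shift in tool axes (shares of 0.4)
    o=get_obs();return R.from_rotvec(o['eef_rot']).as_matrix().T@(np.array(target)-o['eef_pos'])/0.4
def yaw():
    m=R.from_rotvec(get_obs()['eef_rot']).as_matrix();return m
E
python3 - <<'E'
from h import *
im=np.load('top.npz')['im'];cal=cams.calibration('top')
a=cv2.resize(im[145:245,75:210],None,fx=3,fy=3,interpolation=cv2.INTER_CUBIC)
b=cv2.resize(im[145:245,310:445],None,fx=2.9,fy=3,interpolation=cv2.INTER_CUBIC)
cv2.imwrite('pics/z.png',cv2.cvtColor(np.hstack([a,b[:,:391]]),cv2.COLOR_RGB2BGR))
# base mask
hsv=cv2.cvtColor(im,cv2.COLOR_RGB2HSV)
m=cv2.inRange(hsv,(8,50,90),(35,255,255));
for n,(x0,x1) in dict(base=(310,438),shelf=(70,212)).items():
    mm=np.zeros_like(m);mm[148:245,x0:x1]=m[148:245,x0:x1]
    for c in cv2.findContours(mm,0,2)[0]:
        if cv2.contourArea(c)>20:
            r=cv2.minAreaRect(c);p=cv2.boxPoints(r);print(n,cv2.contourArea(c),[[np.round(plane(cal,*q,.012 if n=='base' else .014)[:2],4).tolist(),q.round().tolist()] for q in p])
E
```

```text
base 4189.0 [[[0.5538, -0.0492], [316.0, 204.0]], [[0.6874, -0.3163], [418.0, 158.0]], [[0.5895, -0.3539], [434.0, 195.0]], [[0.4611, -0.0914], [332.0, 240.0]]]
base 76.0 [[[0.7167, -0.3319], [423.0, 148.0]], [[0.7181, -0.369], [437.0, 148.0]], [[0.6984, -0.368], [437.0, 155.0]], [[0.697, -0.3311], [423.0, 155.0]]]
shelf 61.5 [[[0.5246, 0.2845], [185.0, 209.0]], [[0.5413, 0.2836], [186.0, 203.0]], [[0.5379, 0.2515], [199.0, 205.0]], [[0.5213, 0.2525], [198.0, 211.0]]]
shelf 4810.5 [[[0.5081, 0.5603], [78.0, 212.0]], [[0.6752, 0.5427], [94.0, 151.0]], [[0.6178, 0.2899], [186.0, 175.0]], [[0.4551, 0.316], [171.0, 236.0]]]
shelf 643.0 [[[0.68, 0.6066], [70.0, 148.0]], [[0.6814, 0.5693], [84.0, 148.0]], [[0.4283, 0.5324], [84.0, 243.0]], [[0.4269, 0.5678], [70.0, 243.0]]]
```

View pics/z.png

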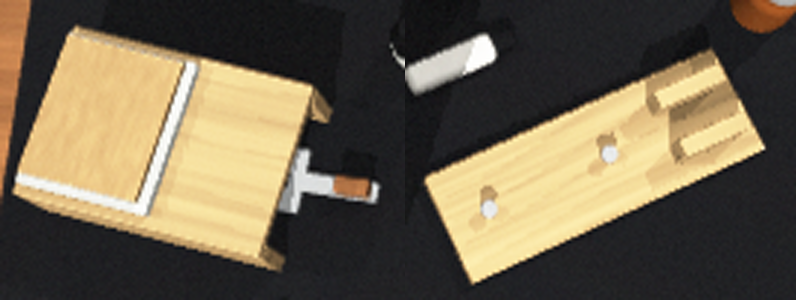

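The zoomed crop shows the screw heads at full-image pixels (338.6, 214.7) and (380.7, 196.3). The pull's top is at (191.7, 207) and the tongue's end at about (200.7, 209).

Run:
```python
from h import *
cal=cams.calibration('top')
P=lambda u,v,z:plane(cal,u,v,z)[:2]
sr=P(338.6,214.7,.025);sf=P(380.7,196.3,.025);d=sf-sr;print('screws',sr,sf,np.linalg.norm(d),np.degrees(np.arctan2(d[1],d[0])))
d/=np.linalg.norm(d);print('base_home',sr+.072*d,sf-.046*d)
pu=P(191.7,207,.023);te=P(200.7,209,.005);print('pull',pu,te)
# shelf top front edge corners (full px) z=.072, mouth
c1=P(179.3,173.7,.072);c2=P(162.3,231.5,.072);print('shelf',c1,c2,np.linalg.norm(c1-c2),np.degrees(np.arctan2(*(c1-c2)[::-1])))
dz=np.load('top.npz')['d'];print(dz[207,191],dz[200,160])
for n,(u,v) in dict(dish=(266,152),weight=(183,266),tube=(326,166)).items(): print(n,P(u,v,.012))
# wrist look target: above pull
print('shift',tool([pu[0],pu[1],.2]))
```

```text
screws [ 0.52391753 -0.10650187] [ 0.57611556 -0.21364435] 0.11918114914087762 -64.02542471866303
base_home [ 0.55545153 -0.17122904] [ 0.55596884 -0.17229088]
pull [0.52979649 0.26683724] [0.52940221 0.24693607]
shelf [0.60196758 0.29414838] [0.4562039  0.32157903] 0.14832224784408535 -10.657606502033774
1.0397316 0.9954146
dish [0.68946086 0.08449176]
weight [0.38098039 0.27810427]
tube [ 0.65649596 -0.07503145]
shift [ 1.48244321 -1.40956196  0.07907784]
```

drive_tool(
  deltas=[
    [0.1,-0.1,0,-0.07],
    [0.2,-0.19,0,-0.14],
    [0.29,-0.28,0,-0.21],
    [0.38,-0.36,0,-0.28],
    [0.47,-0.45,0,-0.35],
    [0.56,-0.53,0,-0.42],
    [0.65,-0.62,0,-0.47],
    [0.74,-0.7,0,-0.47],
    [0.84,-0.79,0,-0.47],
    [0.93,-0.88,0,-0.47],
    [1,-0.95,0,-0.47],
  ],
  fingers=0,
)

```text
time_s: 1.2
eef_pos: [0.4338, 0.0182, 0.2313]
eef_rot: [-2.375, -2.056, 0.0]
ft_force: [0.6, -0.7, 0.1]
opening: 0.0857
finger_force: 0.0
```

Run:
```python
from h import *
print(get_obs()['time_s'],get_obs()['eef_pos'],yaw().round(3),tool([.53,.235,.2]))
```

```text
1.2 [0.43383107 0.0182077  0.23127035] [[ 0.143  0.99  -0.   ]
 [ 0.99  -0.143 -0.   ]
 [-0.    -0.    -1.   ]] [0.57081461 0.16038271 0.07813817]
```

drive_tool(
  deltas=[
    [0.12,0.04,0,0],
    [0.24,0.08,0,0],
    [0.36,0.12,0,0],
    [0.48,0.16,0,0],
    [0.57,0.16,0,0],
    [0.57,0.16,0,0],
    [0.57,0.16,0,0],
  ],
)

```text
time_s: 1.9
eef_pos: [0.5293, 0.233, 0.2307]
eef_rot: [-2.373, -2.058, 0.002]
ft_force: [0.4, 0.2, -0.0]
opening: 0.0853
finger_force: 0.0
```

Run:
```python
from h import *
print(get_obs()['time_s'],get_obs()['eef_pos']);cal=cams.calibration('wrist');print(cal)
im,d=cams.get_image('wrist');np.savez('w1.npz',im=im,d=d)
cv2.imwrite('pics/w1.png',cv2.cvtColor(im,cv2.COLOR_RGB2BGR))
import pickle;pickle.dump(cal,open('w1.pkl','wb'))
```

```text
1.9 [0.52926449 0.23295349 0.23065566]
{'fx': 325.19226210127806, 'fy': 325.19226210127806, 'cx': 278.8263001820979, 'cy': 206.91173522959875, 'extrinsics': array([[ 0.98992507,  0.13624304,  0.03855117,  0.53871441],
       [-0.14158725,  0.9547755 ,  0.26145133,  0.29841447],
       [-0.00118678, -0.26427558,  0.96444648,  0.37377071],
       [ 0.        ,  0.        ,  0.        ,  1.        ]])}
```

View pics/w1.png

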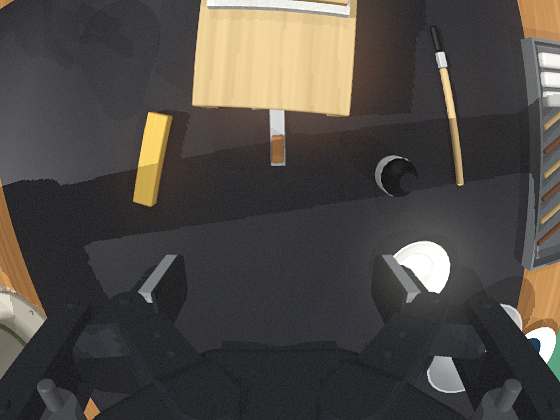

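The wrist view shows the pull's wood at about (271–285, 134–163), with the tongue ending at (278, 165). The shelf's front edge runs from (193, 105) to (350, 115).

```bash
cat > pullm.py <<'E'
from h import *
import pickle
im=np.load('w1.npz')['im'];cal=pickle.load(open('w1.pkl','rb'))
P=lambda u,v,z:plane(cal,u,v,z,True)[:2]
hsv=cv2.cvtColor(im,cv2.COLOR_RGB2HSV)
roi=np.zeros(im.shape[:2],np.uint8);roi[119:175,262:294]=1
m=cv2.inRange(hsv,(3,90,50),(22,255,255))*roi
c=max(cv2.findContours(m,0,1)[0],key=cv2.contourArea);print(cv2.boundingRect(c))
w=np.array([P(*q[0],.023) for q in c]);r=cv2.minAreaRect((w*1e3).astype(np.float32));print('pull top',r)
g=cv2.inRange(hsv,(0,0,90),(180,70,255))*roi;g=cv2.morphologyEx(g|m,cv2.MORPH_CLOSE,np.ones((3,3)))
L=[];
for v in range(122,164):
    x=np.where(g[v,262:294])[0]
    if len(x)>5: L.append((P(262+x[0]-.5,v,.005)+P(262+x[-1]+.5,v,.005))/2); 
L=np.array(L);vx,vy,x0,y0=cv2.fitLine((L*1e3).astype(np.float32),2,0,.01,.01).ravel();print('line',x0,y0,np.degrees(np.arctan2(vy,vx)),len(L))
y=np.where(g[:,278])[0];print('tip',P(278,y.max()+.5,.003))
a,b=P(193,105,.072),P(350,115,.072);print('shelf',a,b,np.linalg.norm(a-b),np.degrees(np.arctan2(*(b-a)[::-1])))
E
python3 pullm.py
```

```text
(271, 135, 13, 28)
pull top ((531.9783935546875, 268.1182556152344), (29.364761352539062, 12.919210433959961), 81.9696273803711)
line 533.4203 273.26376 83.21034 42
tip [0.52993584 0.24684744]
shelf [0.46119033 0.32576115] [0.60471743 0.29498198] 0.14679028199060518 -12.103672262445055
```

```bash
python3 -c "
from h import *
print(tool([.5315,.266,.008]))"
```

```text
[ 0.08498521 -0.00629119  0.55734445]
```

drive_tool(
  deltas=[
    [0.085,-0.006,0.1,0],
    [0.085,-0.006,0.22,0],
    [0.085,-0.006,0.34,0],
    [0.085,-0.006,0.44,0],
    [0.085,-0.006,0.51,0],
    [0.085,-0.006,0.555,0],
    [0.085,-0.006,0.555,0],
    [0.085,-0.006,0.555,0],
  ],
)

```text
time_s: 2.75
eef_pos: [0.5326, 0.2657, 0.0102]
eef_rot: [2.376, 2.055, 0.001]
ft_force: [-0.2, 0.8, 0.9]
opening: 0.0854
finger_force: 0.0
```

drive_tool(
  deltas=[
    [0,0,0,0],
    [0,0,0,0],
    [0,0,0,0],
    [0,0,0,0],
    [0,0,0,0],
    [0,0,0,0],
    [0,0,0,0],
    [0,0,0,0],
  ],
  fingers=1,
  grip_force=40,
)

```text
time_s: 3.55
eef_pos: [0.5321, 0.2666, 0.0097]
eef_rot: [2.375, 2.057, 0.0]
ft_force: [-2.0, -0.7, 5.8]
opening: 0.013
finger_force: 39.6
```

drive_tool(
  deltas=[
    [-0.01,0,0,0],
    [-0.03,0,0,0],
    [-0.06,0,0,0],
    [-0.1,0,0,0],
    [-0.14,0,0,0],
    [-0.18,0,0,0],
    [-0.22,0,0,0],
    [-0.26,0,0,0],
    [-0.3,0,0,0],
    [-0.34,0,0,0],
    [-0.38,0,0,0],
    [-0.42,0,0,0],
    [-0.46,0,0,0],
    [-0.5,0,0,0],
    [-0.53,0,0,0],
    [-0.55,0,0,0],
    [-0.55,0,0,0],
  ],
)

```text
time_s: 5.25
eef_pos: [0.5005, 0.0473, 0.0097]
eef_rot: [2.376, 2.054, -0.0]
ft_force: [-2.4, -4.1, 7.8]
opening: 0.0127
finger_force: 39.7
```

Run:
```python
from h import *
im,d=cams.get_image('top')
cv2.imwrite('pics/t2.png',cv2.cvtColor(cv2.resize(im[130:290,70:350],None,fx=2.5,fy=2.5),cv2.COLOR_RGB2BGR))
print(get_obs()['eef_pos'])
```

```text
[0.50053727 0.04729436 0.00967422]
```

View pics/t2.png

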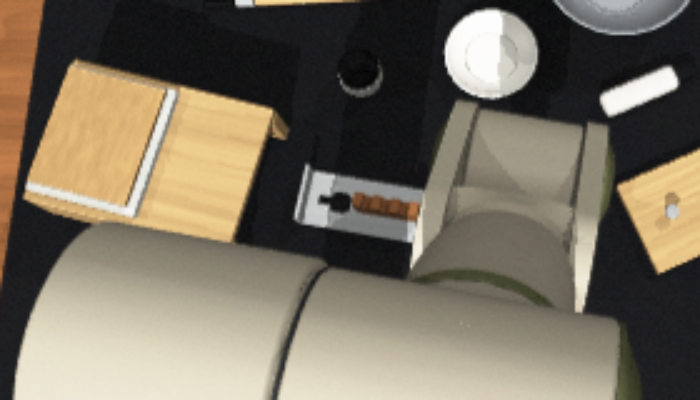

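The rest is fully out of the shelf: its folded end is at crop (303, 195) and the ridge at (385, 205). I let go and look at the ridge from above.

drive_tool(
  deltas=[
    [0,0,0,0],
    [0,0,0,0],
    [0,0,0,0],
    [0,0,-0.04,0],
    [0,0,-0.12,0],
    [0.05,0,-0.24,0],
    [0.15,0,-0.34,0],
    [0.25,0,-0.36,0],
    [0.33,0,-0.36,0],
    [0.33,0,-0.36,0],
    [0.33,0,-0.36,0],
  ],
  fingers=0,
)

```text
time_s: 6.4
eef_pos: [0.519, 0.1797, 0.1528]
eef_rot: [-2.373, -2.058, 0.002]
ft_force: [0.0, 0.2, -0.1]
opening: 0.0851
finger_force: 0.0
```

Run:
```python
from h import *
import pickle
print(get_obs()['eef_pos'],get_obs()['opening']);cal=cams.calibration('wrist')
im,d=cams.get_image('wrist');np.savez('w2.npz',im=im,d=d)
cv2.imwrite('pics/w2.png',cv2.cvtColor(im,cv2.COLOR_RGB2BGR))
pickle.dump(cal,open('w2.pkl','wb'))
```

```text
[0.51904934 0.17967776 0.15282887] 0.08506665597403287
```

View pics/w2.png

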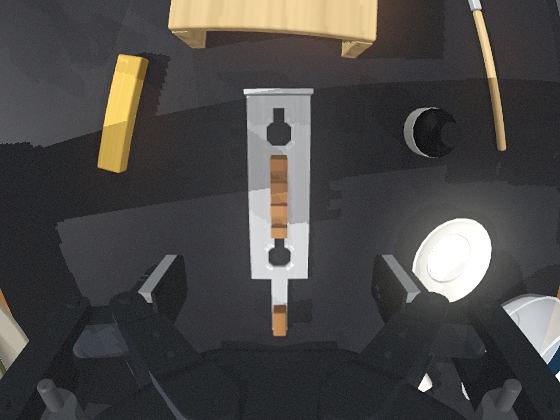

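The wrist view shows the rest lying flat. The rear keyhole is at (279, 134), the front keyhole at (279, 257), the ridge at (279, 196) and the pull at (279, 321).

```bash
cat > m2.py <<'E'
from h import *
import pickle,sys
t=sys.argv[1];im=np.load(t+'.npz')['im'];cal=pickle.load(open(t+'.pkl','rb'))
P=lambda u,v,z:plane(cal,u,v,z,True)[:2]
hsv=cv2.cvtColor(im,cv2.COLOR_RGB2HSV)
m=cv2.inRange(hsv,(3,100,50),(20,255,255));m[:140]=0;m[:,:255]=0;m[:,305:]=0
m=cv2.morphologyEx(m,cv2.MORPH_CLOSE,np.ones((7,3)))
for c in cv2.findContours(m,0,1)[0]:
    if cv2.contourArea(c)>100:
        z=.023 if cv2.boundingRect(c)[1]>280 else .038
        w=np.array([P(*q[0],z) for q in c]);print('wood',cv2.boundingRect(c),cv2.minAreaRect((w*1e3).astype(np.float32)))
r=P(279,134,.005);f=P(279,257,.005);print('keyholes',r,f,np.linalg.norm(f-r),np.degrees(np.arctan2(*(f-r)[::-1])),'ridge',r+(f-r)*52/118)
E
python3 m2.py w2
```

```text
wood (273, 305, 14, 31) ((501.488037109375, 53.564552307128906), (37.84475326538086, 13.442360877990723), 81.82693481445312)
wood (270, 155, 17, 84) ((518.8037719726562, 182.97731018066406), (70.12530517578125, 12.77582836151123), 82.17160034179688)
keyholes [0.52655077 0.23274936] [0.50988074 0.11607879] 0.11785547299865959 -98.13145192435469 ridge [0.51920465 0.18133521]
```

drive_tool(
  deltas=[
    [0.004,0,0.1,0],
    [0.004,0,0.2,0],
    [0.004,0,0.29,0],
    [0.004,0,0.34,0],
    [0.004,0,0.355,0],
    [0.004,0,0.355,0],
    [0.004,0,0.355,0],
  ],
)

```text
time_s: 7.15
eef_pos: [0.5204, 0.1806, 0.0124]
eef_rot: [2.375, 2.055, 0.002]
ft_force: [0.3, -0.0, 0.6]
opening: 0.0858
finger_force: 0.0
```

drive_tool(
  deltas=[
    [0,0,0,0],
    [0,0,0,0],
    [0,0,0,0],
    [0,0,0,0],
    [0,0,0,0],
    [0,0,0,0],
    [0,0,0,0],
    [0,0,0,0],
  ],
  fingers=1,
  grip_force=70,
)

```text
time_s: 7.95
eef_pos: [0.5198, 0.1811, 0.0117]
eef_rot: [2.375, 2.056, 0.001]
ft_force: [-1.2, 0.3, 6.0]
opening: 0.0125
finger_force: 69.7
```

drive_tool(
  deltas=[
    [0,0,-0.02,0],
    [0,0,-0.08,0],
    [0,0,-0.17,0],
    [0,0,-0.24,0],
    [0,0,-0.27,0],
    [0,0,-0.27,0],
    [0,0,-0.27,0],
  ],
)

```text
time_s: 8.65
eef_pos: [0.519, 0.1809, 0.118]
eef_rot: [-2.374, -2.055, 0.003]
ft_force: [0.0, -0.0, -3.3]
opening: 0.0129
finger_force: 68.8
```

Run:
```python
from h import *
d=np.array([.5761-.5239,-.2136+.1065]);d/=np.linalg.norm(d)
bh=np.array([.5557,-.1718]);print(yaw().round(4))
t=bh-.022*d; print(d,tool([*t,.12]))
```

```text
[[ 1.432e-01  9.897e-01 -2.400e-03]
 [ 9.897e-01 -1.432e-01 -3.000e-04]
 [-6.000e-04 -2.300e-03 -1.000e+00]]
[ 0.43812595 -0.89891359] [-0.81408291  0.18613882 -0.00498844]
```

drive_tool(
  deltas=[
    [-0.04,0,-0.01,-0.02],
    [-0.1,-0.01,-0.02,-0.06],
    [-0.18,-0.02,-0.03,-0.1],
    [-0.26,-0.03,-0.04,-0.14],
    [-0.34,-0.04,-0.05,-0.18],
    [-0.42,-0.05,-0.05,-0.22],
    [-0.5,-0.06,-0.05,-0.26],
    [-0.58,-0.07,-0.05,-0.284],
    [-0.66,-0.07,-0.05,-0.284],
    [-0.74,-0.07,-0.05,-0.284],
    [-0.8,-0.07,-0.05,-0.284],
    [-0.8,-0.07,-0.05,-0.284],
  ],
)

```text
time_s: 9.85
eef_pos: [0.4455, -0.1338, 0.1378]
eef_rot: [-1.671, -2.657, 0.001]
ft_force: [0.0, 0.4, -3.4]
opening: 0.0128
finger_force: 68.7
```

Run:
```python
from h import *
print(get_obs()['eef_pos'],yaw()[:2,:2].round(4),tool([.42,-.26,.14]))
```

```text
[ 0.44548989 -0.13382706  0.13778328] [[-0.433   0.9014]
 [ 0.9014  0.433 ]] [-0.25671779 -0.19404398 -0.0056593 ]
```

drive_tool(
  deltas=[
    [-0.04,-0.03,0,0],
    [-0.1,-0.08,0,0],
    [-0.17,-0.13,0,0],
    [-0.23,-0.18,0,0],
    [-0.25,-0.19,0,0],
    [-0.25,-0.19,0,0],
    [-0.25,-0.19,0,0],
  ],
)

```text
time_s: 10.55
eef_pos: [0.4214, -0.2534, 0.1386]
eef_rot: [-1.666, -2.661, -0.001]
ft_force: [0.0, -0.7, -3.0]
opening: 0.0126
finger_force: 68.9
```

Run:
```python
from h import *
import pickle
print(get_obs()['eef_pos'],get_obs()['eef_rot']);cal=cams.calibration('wrist')
im,d=cams.get_image('wrist');np.savez('w3.npz',im=im,d=d)
cv2.imwrite('pics/w3.png',cv2.cvtColor(im,cv2.COLOR_RGB2BGR))
pickle.dump(cal,open('w3.pkl','wb'))
im,d=cams.get_image('top');np.savez('t3.npz',im=im,d=d)
```

```text
[ 0.42137127 -0.25342141  0.13859421] [-1.66640905e+00 -2.66088012e+00 -1.29965976e-03]
```

View pics/w3.png

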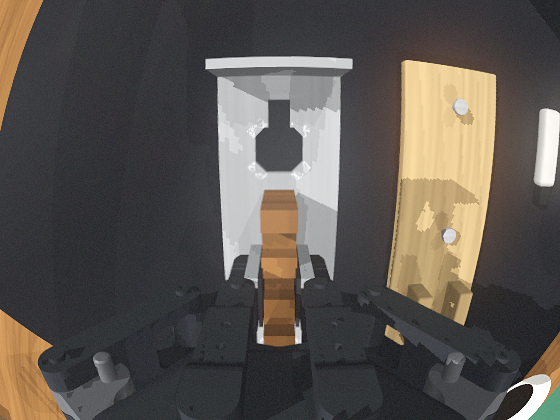

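The held rest is in the middle with its rear keyhole at (279, 148). The base is at right, with screw heads at (461, 107) and (450, 236) and guide blocks at about (420, 290) and (457, 295).

Run:
```python
from h import *
import pickle
d=np.load('w3.npz');im=d['im'];cal=pickle.load(open('w3.pkl','rb'))
P=lambda u,v,z:plane(cal,u,v,z,True)[:2]
hsv=cv2.cvtColor(im,cv2.COLOR_RGB2HSV);S=[]
for u,v in [(461,107),(450,236)]:
    m=cv2.inRange(hsv[v-14:v+15,u-14:u+15],(0,0,130),(180,60,255));n,l,s,c=cv2.connectedComponentsWithStats(m)
    k=1+s[1:,4].argmax();q=c[k]+[u-14,v-14];S.append(P(*q,.025));print(q,s[k],S[-1])
dd=S[1]-S[0];L=np.linalg.norm(dd);dd/=L;print('dist',L,'ang',np.degrees(np.arctan2(*dd[::-1])),'home',S[0]+.072*dd,S[1]-.046*dd)
# base edges left/right
m=cv2.inRange(hsv,(12,50,60),(32,255,255));E1,E2=[],[]
for v in range(90,250,4):
    x=np.where(m[v,380:520])[0]
    E1.append(P(380+x[0],v,.012));E2.append(P(380+x[-1],v,.012))
for E in(E1,E2):
    vx,vy,x0,y0=cv2.fitLine(np.array(E,np.float32)*1000,cv2.DIST_HUBER,0,.01,.01).ravel();s=np.array([x0,y0])/1e3
    n=np.array([-dd[1],dd[0]]);print('edge ang',np.degrees(np.arctan2(vy,vx)),'offset',(s-S[0])@n)
# held rest: rear keyhole & ridge in tool frame
M=yaw();t=get_obs()['eef_pos']
zt=t[2]-.0117+.005;T=lambda w,z:(M.T@(np.array([*w,z])-t))*1e3
print('keyhole tool',T(P(279,148,zt),zt))
for u,v in[(206,60),(352,60)]:print('fold',T(P(u,v,zt+.025),zt+.025))
for v in(85,95,110,190,210):
    x=np.where(hsv[v,215:345,2]>110)[0];a,b=215+x[0],215+x[-1]
    print(v,a,b,(T(P(a,v,zt),zt)+T(P(b,v,zt),zt))[:2]/2)
```

```text
[460.05741627 106.41148325] [  5   6  17  16 209] [ 0.52444135 -0.10724806]
[448.92121212 235.10909091] [  7   5  13  17 165] [ 0.57655894 -0.21239018]
dist 0.1173503663431565 ang -63.632975115137 home [ 0.55641796 -0.17175772] [ 0.55612944 -0.17117567]
edge ang -62.602833 offset -0.05407221089797998
edge ang -62.383797 offset 0.0728950238205513
keyhole tool [53.40927169 -0.47248581  6.76305392]
fold [ 90.52456404 -28.4214077  -18.18793853]
fold [ 90.48647609  27.51435797 -18.1985367 ]
85 217 340 [83.15412343 -0.68289306]
95 217 340 [78.45625661 -0.68672518]
110 218 340 [71.4421833  -0.45792261]
190 220 338 [33.72013523 -0.48488907]
210 221 337 [23.84213736 -0.4914244 ]
```

```bash
python3 -c "
from h import *
print(tool([.5485,-.1547,.07]),get_obs()['time_s'])"
```

```text
[0.0828537  0.39338481 0.172538  ] 10.65
```

drive_tool(
  deltas=[
    [0.01,0.05,0,-0.005],
    [0.03,0.13,0,-0.005],
    [0.05,0.21,0,-0.005],
    [0.065,0.29,0,-0.005],
    [0.075,0.35,0,-0.005],
    [0.083,0.385,0,-0.005],
    [0.083,0.393,0.03,-0.005],
    [0.083,0.393,0.1,-0.005],
    [0.083,0.393,0.15,-0.005],
    [0.083,0.393,0.172,-0.005],
    [0.083,0.393,0.172,-0.005],
    [0.083,0.393,0.172,-0.005],
  ],
)

```text
time_s: 11.85
eef_pos: [0.5485, -0.1568, 0.0711]
eef_rot: [1.654, 2.67, 0.0]
ft_force: [0.2, 0.3, -2.7]
opening: 0.0129
finger_force: 69.0
```

Run:
```python
from h import *
import pickle
print(get_obs()['eef_pos'],get_obs()['eef_rot'],tool([.5485,-.1547,.07]));cal=cams.calibration('wrist')
im,d=cams.get_image('wrist');np.savez('w4.npz',im=im,d=d)
tp,_=cams.get_image('top')
a=im[20:320,130:430];b=cv2.resize(tp[140:250,300:450],None,fx=2.7,fy=2.727)[:300]
cv2.imwrite('pics/w4.png',cv2.cvtColor(np.hstack([a,b]),cv2.COLOR_RGB2BGR))
pickle.dump(cal,open('w4.pkl','wb'))
```

```text
[ 0.5485026  -0.15684392  0.07111568] [1.65445501e+00 2.66955627e+00 1.28310481e-05] [0.00480497 0.00237786 0.0027866 ]
```

View pics/w4.png

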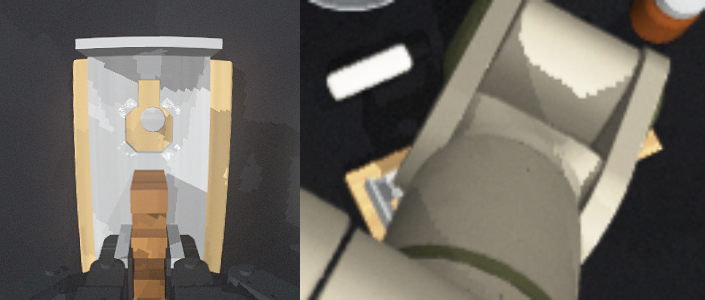

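The screw head shows through the rear keyhole at full-image (282, 139); the hole's centre is at about (279, 149).

Run:
```python
from h import *
import pickle
cal=pickle.load(open('w4.pkl','rb'));P=lambda u,v,z:plane(cal,u,v,z,True)
M=yaw();t=get_obs()['eef_pos'];T=lambda w:(M.T@(w-t))*1e3
print('screw',T(P(282.2,139,.025)),'hole',T(P(279.2,149,.0644)),P(282.2,139,.025))
h=cv2.cvtColor(np.load('w4.npz')['im'],cv2.COLOR_RGB2HSV)
for v in(100,120,200,230): 
    x=np.where(cv2.inRange(h[v:v+1,190:380],(12,70,80),(32,255,255))[0])[0]+190
    print(v,x[0],x[-1],T(P(x[0],v,.012))[:2],T(P(x[-1],v,.012))[:2])
```

```text
screw [55.39002817  1.22587777 46.47322804] hole [53.00517302 -0.53114734  7.0751062 ] [ 0.52531998 -0.10670539  0.025     ]
100 203 362 [ 80.14446439 -47.95048612] [80.38559984 51.26744341]
120 203 361 [ 67.46984628 -48.15382984] [67.6319893  50.83271922]
200 205 357 [ 15.78613714 -48.89738494] [15.7680257  50.37456147]
230 207 355 [ -4.92496927 -48.85670556] [-4.99263953 50.40410058]
```

drive_tool(
  deltas=[
    [0.006,0.0033,0,0.004],
    [0.006,0.0033,0,0.004],
    [0.006,0.0033,0.03,0.004],
    [0.006,0.0033,0.06,0.004],
    [0.006,0.0033,0.08,0.004],
    [0.006,0.0033,0.095,0.004],
    [0.006,0.0033,0.105,0.004],
    [0.006,0.0033,0.105,0.004],
    [0.006,0.0033,0.105,0.004],
  ],
)

```text
time_s: 12.85
eef_pos: [0.5487, -0.1537, 0.0287]
eef_rot: [1.665, 2.663, 0.0]
ft_force: [0.2, 0.7, -2.0]
opening: 0.0126
finger_force: 69.1
```

No contact so far, with the underside at about z = 0.017, below the screw tops. I lower the rest gently.

drive_tool(
  deltas=[
    [0,0,0.004,0],
    [0,0,0.008,0],
    [0,0,0.011,0],
    [0,0,0.012,0],
    [0,0,0.012,0],
  ],
)

```text
time_s: 13.35
eef_pos: [0.5485, -0.1536, 0.0237]
eef_rot: [1.665, 2.664, 0.0]
ft_force: [-0.3, -0.2, -2.8]
opening: 0.0123
finger_force: 69.3
```

Run:
```python
from h import *
import pickle
o=get_obs();print(o['eef_pos'],o['ft_force']);cal=cams.calibration('wrist')
im,d=cams.get_image('wrist')
cv2.imwrite('pics/w5.png',cv2.cvtColor(cv2.resize(im[40:320,130:430],None,fx=2,fy=2),cv2.COLOR_RGB2BGR))
```

```text
[ 0.54853213 -0.15363735  0.02372995] [-0.344675   -0.17115285 -2.8360846 ]
```

View pics/w5.png

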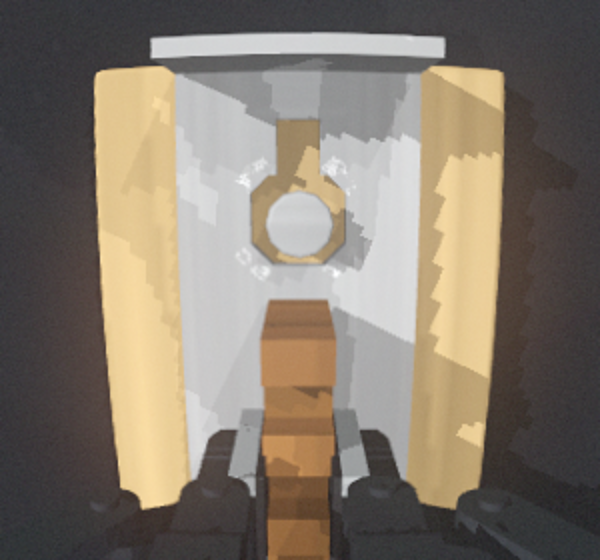

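The screw head at crop (299, 223) sits inside the keyhole, up through the round end. I lower the last millimetre or two to contact.

drive_tool(
  deltas=[
    [0,0,0.002,0],
    [0,0,0.004,0],
    [0,0,0.005,0],
    [0,0,0.005,0],
  ],
)

```text
time_s: 13.8
eef_pos: [0.5486, -0.1537, 0.0237]
eef_rot: [1.664, 2.663, -0.0]
ft_force: [-6.0, 2.1, 15.5]
opening: 0.0126
finger_force: 71.7
```

drive_tool(
  deltas=[
    [0,0,-0.003,0],
    [-0.006,0,-0.003,0],
    [-0.014,0,-0.003,0],
    [-0.022,0,-0.003,0],
    [-0.03,0,-0.003,0],
    [-0.038,0,-0.003,0],
    [-0.045,0,-0.003,0],
    [-0.045,0,-0.003,0],
  ],
)

```text
time_s: 14.6
eef_pos: [0.5565, -0.1693, 0.0237]
eef_rot: [-1.665, -2.664, -0.001]
ft_force: [-2.7, 5.8, 7.7]
opening: 0.013
finger_force: 70.6
```

drive_tool(
  deltas=[
    [-0.003,0,0,0],
    [-0.006,0,0,0],
    [-0.009,0,0,0],
    [-0.009,0,0,0],
  ],
)

```text
time_s: 15.0
eef_pos: [0.5579, -0.1722, 0.0237]
eef_rot: [-1.665, -2.663, -0.002]
ft_force: [-2.9, 6.3, 8.8]
opening: 0.0127
finger_force: 70.8
```

drive_tool(
  deltas=[
    [-0.003,0,0,0],
    [-0.006,0,0,0],
    [-0.009,0,0,0],
    [-0.009,0,0,0],
  ],
)

```text
time_s: 15.4
eef_pos: [0.558, -0.1724, 0.0236]
eef_rot: [-1.661, -2.659, -0.005]
ft_force: [-8.9, 20.5, 15.7]
opening: 0.0127
finger_force: 71.8
```

Forward motion has stopped with the force at about 22 N, so the rest is home. I relax the push, release and rise.

drive_tool(
  deltas=[
    [0.005,0,-0.001,0],
    [0.005,0,-0.001,0],
  ],
)

```text
time_s: 15.6
eef_pos: [0.558, -0.1724, 0.0237]
eef_rot: [-1.663, -2.662, -0.003]
ft_force: [-4.6, 10.9, 8.0]
opening: 0.0126
finger_force: 70.7
```

drive_tool(
  deltas=[
    [0,0,0,0],
    [0,0,0,0],
    [0,0,0,0],
    [0,0,0,0],
    [0,0,-0.01,0],
    [0,0,-0.05,0],
    [0,0,-0.12,0],
    [0,0,-0.22,0],
    [0,0,-0.32,0],
    [0,0,-0.35,0],
    [0,0,-0.35,0],
    [0,0,-0.35,0],
  ],
  fingers=0,
)

```text
time_s: 16.8
eef_pos: [0.5582, -0.1743, 0.1621]
eef_rot: [-1.665, -2.662, 0.0]
ft_force: [-0.2, 0.5, -1.5]
opening: 0.0853
finger_force: 0.0
```

Run:
```python
from h import *
im,d=cams.get_image('wrist');cal=cams.calibration('wrist')
cv2.imwrite('pics/w6.png',cv2.cvtColor(cv2.resize(im[60:360,150:450],None,fx=2,fy=2),cv2.COLOR_RGB2BGR))
print(get_obs()['eef_pos'])
```

```text
[ 0.55803914 -0.17418434  0.1616359 ]
```

View pics/w6.png

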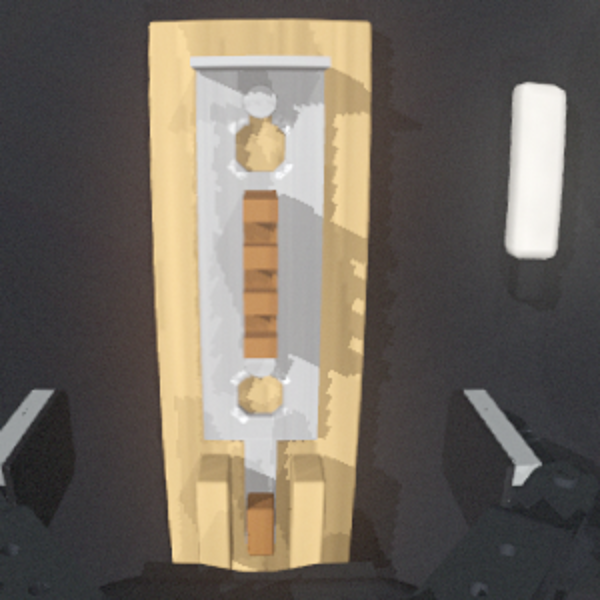

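The rest lies flat, with the rear head over the slot's end at crop (260, 101) and the tongue between the guide blocks. The gripper is clear, so I hand in the job.

```bash
python3 -c "
from plant import manip
print(manip.sign_off())"
```

```text
the job is handed in; nothing more can be done
None
```

I drew the brush rest out from under the shelf, fitted it over both screws and slid it until it stopped; it lies flat, locked under the heads and let go, handed in at about 17 s, with no sign of anything else disturbed in the views I took.

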